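# Hang the washed filling nozzles in the nozzle bar in reverse lane order

### The arm

A 6-joint arm with a two-finger parallel gripper is mounted at the origin on a cart in front of the work surface, level with it; the furniture and walls round the work are solid. World frame = base frame: x ahead of the robot, y to its left, z up, the work surface at z = 0. Lengths are in m, angles in degrees, forces in N, time in s.
With the tool pointing down it reaches from about 0.325 to 0.775 m from the base axis. Payload 9.3 kg.
Tool frame: the origin (TCP) lies between the finger pads; the fingertips stand 14 mm ahead of it and the grasp point (between the pads) lies 5 mm behind it; z points along the fingers, y is the direction in which the jaws open and shut (so a half turn about z gives the same grasp; the last joint's range is limited). The gripper opens to 85 mm and grips with 20 to 120 N. Pads are 22 mm wide; open, the fingers measure 114 mm over their backs; the gripper's body (76 mm by 85 mm) begins 54 mm behind the grasp point. The pads swing forward as they close: fully open they stand 13 mm farther back than shut.
Start: joints at [57.433, 14.817, 1.232, 76.415, 0, 81.257], TCP at [0.222, 0.503, 0.218] pointing down, gripper open.
Joint ranges: [-174.27, 174.27], [-52.1, 104.24], [-59.71, 78.15], [-110.17, 111.67], [-87.03, 83.33], [-180, 180]. Speed limits (degrees/s): [127.2, 127.2, 159.86, 180, 180, 180].

### API

Orientations are given as [roll, pitch, yaw] about the fixed x, y, z axes, in that order (R = Rz(yaw) Ry(pitch) Rx(roll)).
In Python, from cell import telemetry, cams, ticket gives the robot as it stands.
- The arm moves only by the shell command python3 -m jog 'ROWS' [OPENING] [FORCE]. ROWS is JSON, a list of rows, each a list of 4 numbers: the shift along the tool's x, y, z in cm, then the turn about the tool's z in rad. In form: [[tx, ty, tz, roll], ...]. A call has 1 to 8 rows; each row shifts and turns the commanded pose from where the row before left it, along the tool's axes as they then stand; what a row does not reach is not made up. A row lasts 1/12 s, in which the tool goes at most 41.7 mm and 7.16 degrees, less where a joint would pass 70% of its speed; a pose out of reach is approached as far as the arm can. A call is refused whole if a number of a shift passes 4.17 or a number of a turn 0.125, either way. A call with a gripper value outside its range is refused whole. OPENING is the gripper's target within -1 to 1 (fully open at 1, half-way at 0, shut at -1), set as the call begins (- or left out, the last holds). The fingers move at their own pace and stop on an object; FORCE is the grip in N (left out, the last holds). Time passes only in rows, so rows that do not move let the fingers close. It gives the time, the measured TCP pose, the force and the opening at its end, in the units of the state.
- telemetry.get_state(): the state, without advancing time (a new reading comes with each control period).
- cams.grab_frame(name): name is "scene" or "top" or "wrist"; returns (picture, depth): 480x640x3 uint8, red, green, blue; 480x640 float32, m along the optical axis (not along the pixel's ray), 0 where there is no reading.
- cams.camera_params(name): a dict with "fx", "fy", "cx", "cy" (pixels), "dist_coeffs" ([k1, k2, p1, p2, k3] as OpenCV has them; the pictures are not rectified), "R" (3x3) and "t" (3): a world point X has camera coordinates R X + t. Camera axes: x right, y down, z forward; pixel columns grow to the right and rows downward; lengths in m; the calibration is good to about 2 mm. A picture is of the moment at which its call begins: read the wrist's pose just before it. camera_params takes no time and is no camera call; for the wrist camera it gives the pose at the moment of the call.
- ticket.finish_job(): hands the job in, once; it reports no verdict.
Trained networks look in the newest picture that a camera, given by its name, has taken for a name from the list of things; names that differ only in an ending like _2 or _b are one class to them, and where a whole thing is asked for, a point or a joint stands for the part that bears it (a point fixed in the world has none). Each returns a list of dicts, best first, with "score" (0 to 1); they miss things now and then, are a little off and sometimes report something else, mostly with a low value. They report only what shows in the picture. A call takes as long as a camera call. They do not tell look-alikes from the thing itself.
- cams.spot_in(label, camera): "location" ([x, y, z] in m, in world coordinates, good to about 4 mm: the middle of the surface that is visible of it).
- cams.trace(label, camera): "pixels" (480x640 bool, what is visible of it).
- cams.mark_of(label, camera): "location" ([x, y, z] in m, in world coordinates, good to about 4 mm: a listed point, or the origin of a listed thing).
The state is a dict: "time_s": time; "q": joint angles; "qd": joint speeds; "tau": joint torques, N m; "position": TCP position; "tcp_rot": TCP orientation; "contact_force": force on the tool from outside, world axes, zero at the start; "torque": the same for the moment, N m; "width": finger opening in m.
Only numpy, scipy, OpenCV 4.12 (cv2) and the standard library are available. Lean on these libraries where they do the work, as an engineer would, in place of code of your own. Each camera call takes 0.05 s, during which the arm holds its last target.

### The job

The four filling nozzles of the stick packer are back from washing and stand in lane order in the white sockets of the wash rail. Hang them in the four holes of the stainless nozzle bar in the reverse order, because the bar is turned round when it goes back on the machine: the nozzle at the left end of the rail goes into the right-most hole of the bar, the next one beside it, and so on, seen from where the robot stands. Each must hang upright and fully home, its flange flat on the bar, and be let go.

Things in the scene. Friction and masses are not known exactly. Their poses are not given: they have to be found in the camera images.
- nozzle_a_grip (a point): Loose steel nozzle, 0.13 to 0.21 kg, tip down in a wash socket: six-sided head, 34 mm across flats (two flats at its +x and -x), with a round spigot on top. Point on its upright axis (z up) at grip height; head's top 20 mm above it. Below it: top of the flange (50 mm diameter, 5 mm thick) 21 mm, its underside 26 mm, then a 26 mm shank that narrows to a thin tip 81 mm below.
- nozzle_b_grip (a point): Loose steel nozzle, 0.13 to 0.21 kg, tip down in a wash socket: slim round tube head 18 mm in diameter, the tallest. Point on its upright axis (z up) at grip height; head's top 26 mm above it. Below it: top of the flange (50 mm diameter, 5 mm thick) 21 mm, its underside 26 mm, then a 26 mm shank that narrows to a thin tip 81 mm below.
- nozzle_c_grip (a point): Loose steel nozzle, 0.13 to 0.21 kg, tip down in a wash socket: square head 32 x 32 mm with plain +x, -x faces, a low plug on its +y, -y faces, a spigot on top. Point on its upright axis (z up) at grip height; head's top 21 mm above it. Below it: top of the flange (50 mm diameter, 5 mm thick) 21 mm, its underside 26 mm, then a 26 mm shank that narrows to a thin tip 81 mm below.
- nozzle_d_grip (a point): Loose steel nozzle, 0.13 to 0.21 kg, tip down in a wash socket: wide smooth round head 43 mm in diameter. Point on its upright axis (z up) at grip height; head's top 18 mm above it. Below it: top of the flange (50 mm diameter, 5 mm thick) 21 mm, its underside 26 mm, then a 26 mm shank that narrows to a thin tip 81 mm below.
- socket_a: Fixed white plastic socket, 54 x 56 mm, clipped on the wash rail: the one nozzle a stands in at the start, so it marks that nozzle's place in the row. All four sockets look the same. Origin: centre of its underside; the top, on which the flange rests, is 61 mm higher, 78 mm above the table; axes as the rail's.
- socket_b: Fixed white plastic socket, 54 x 56 mm, clipped on the wash rail: the one nozzle b stands in at the start, so it marks that nozzle's place in the row. All four sockets look the same. Origin: centre of its underside; the top, on which the flange rests, is 61 mm higher, 78 mm above the table; axes as the rail's.
- socket_c: Fixed white plastic socket, 54 x 56 mm, clipped on the wash rail: the one nozzle c stands in at the start, so it marks that nozzle's place in the row. All four sockets look the same. Origin: centre of its underside; the top, on which the flange rests, is 61 mm higher, 78 mm above the table; axes as the rail's.
- socket_d: Fixed white plastic socket, 54 x 56 mm, clipped on the wash rail: the one nozzle d stands in at the start, so it marks that nozzle's place in the row. All four sockets look the same. Origin: centre of its underside; the top, on which the flange rests, is 61 mm higher, 78 mm above the table; axes as the rail's.
- wash_rail: Fixed low aluminium rail, 310 mm long, carrying the row of four white sockets 70 mm apart. Origin: centre of its underside, on the table, z up. Its y axis runs along the row to the robot's left (turned up to 17 degrees); the places are at y = +105, +35, -35, -105 mm. The nozzles' own x axes start within 7 degrees of the rail's.
- nozzle_bar: Fixed stainless bar: plate 300 x 66 mm, 10 mm thick, on two end plates, with four empty holes 36 mm in diameter. Origin: below its centre, on the table, z up; plate's top 85 mm up, 75 mm free below. y axis along the row to the robot's left (turned up to 17 degrees); holes at x = 0, y = +105, +35, -35, -105 mm. A nozzle hanging home has its grip point 111 mm up. Low screw heads (4 mm) at the ends.
Mind the look-alikes: they are no part of the job. What is shaped like the part that bears nozzle_b_grip but blue is not meant.

How it is judged:
By the outcome, as a careful person would: the job done as asked, in the order asked, and still so for the second after the job is handed in, with the robot touching nothing.
It also fails if it takes over 115 s, if anything falls off the work surface, if the arm or the gripper's body presses on something with over 40 N, if the wrist force passes 120 N, or if a joint passes its speed limit or range.

## Working session

There is one attempt and no reset: what is moved stays moved. The work goes in short steps, Python scripts to look and compute and a shell command to move; the robot and the scene stay as the last step left them, time stands still between calls to the robot, and variables do not carry over. Pictures are saved under pics/ and viewed, and the job is handed in when it is done.

```bash
ls; mkdir -p pics; python3 - <<'E'
from cell import telemetry, cams
import cv2
print(telemetry.get_state())
for n in ["top","scene"]:
    p,d=cams.grab_frame(n); cv2.imwrite(f"pics/{n}0.png",p[:,:,::-1])
    c=cams.camera_params(n); print(n,c)
    for l in ["nozzle_a_grip","nozzle_b_grip","nozzle_c_grip","nozzle_d_grip","socket_a","wash_rail","nozzle_bar"]:
        print(l,[(round(x['score'],2),[round(float(v),4) for v in x['location']]) for x in cams.mark_of(l,n)][:6])
E
```

```text
pics
{'time_s': 0.0, 'q': array([5.74328212e+01, 1.48496710e+01, 1.19189243e+00, 7.64143016e+01,
       2.40216728e-04, 8.12598522e+01]), 'qd': array([-0.02879932, -0.03986909, -0.06375432,  0.00350401, -0.02113276,
       -0.0001398 ]), 'tau': array([ 2.48717959e-03, -5.55639195e+01,  3.44535041e+01,  1.34320444e-02,
       -1.04322098e-06,  3.96107893e-07]), 'position': array([0.22201412, 0.5029019 , 0.21749117]), 'tcp_rot': array([-1.79928793e+02, -1.11902485e-02,  1.56172962e+02]), 'contact_force': array([ 0.27919944, -0.13380667, -0.78538852]), 'torque': array([0.03428887, 0.01106397, 0.020112  ]), 'width': 0.08512306238120936}
top {'fx': 574.6451773285929, 'fy': 574.6451773285929, 'cx': 325.6523777984935, 'cy': 236.08374951339988, 'dist_coeffs': array([0.01500622, 0.        , 0.        , 0.        , 0.        ]), 'R': array([[-0.01143315, -0.999897  , -0.00867583],
       [-0.99272198,  0.01239049, -0.11978959],
       [ 0.11988475,  0.00724312, -0.99276139]]), 't': array([0.00602903, 0.45165541, 1.39047353])}
nozzle_a_grip [(0.65, [0.4919, 0.1968, 0.1032])]
nozzle_b_grip [(0.6
[... 687 characters left out ...]
R': array([[ 0.8478465 , -0.52994204,  0.01782553],
       [-0.38917742, -0.64476841, -0.65788648],
       [ 0.36013504,  0.55084946, -0.75290612]]), 't': array([-0.37728108,  0.20908771,  1.34525495])}
nozzle_a_grip [(0.69, [0.4954, 0.1967, 0.1035])]
nozzle_b_grip [(0.51, [0.4513, 0.3284, 0.1061]), (0.51, [0.3866, 0.0189, 0.0771])]
nozzle_c_grip [(0.56, [0.5145, 0.1321, 0.1014])]
nozzle_d_grip [(0.74, [0.483, 0.2301, 0.0019])]
socket_a [(0.8, [0.4707, 0.2628, 0.0206]), (0.74, [0.4535, 0.329, 0.0188]), (0.6, [0.5142, 0.1349, 0.0196]), (0.56, [0.4904, 0.1985, 0.0148])]
wash_rail [(0.42, [0.5123, 0.1305, 0.1021]), (0.39, [0.4478, 0.3285, 0.1045])]
nozzle_bar [(0.8, [0.4536, -0.2116, -0.0034])]
```

View pics/top0.png

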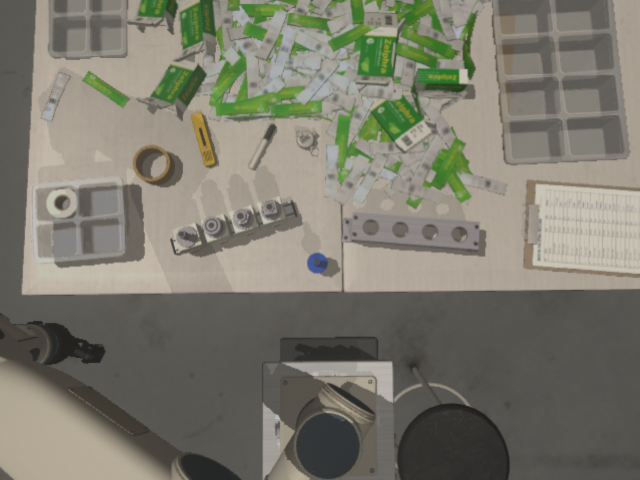

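View pics/scene0.png

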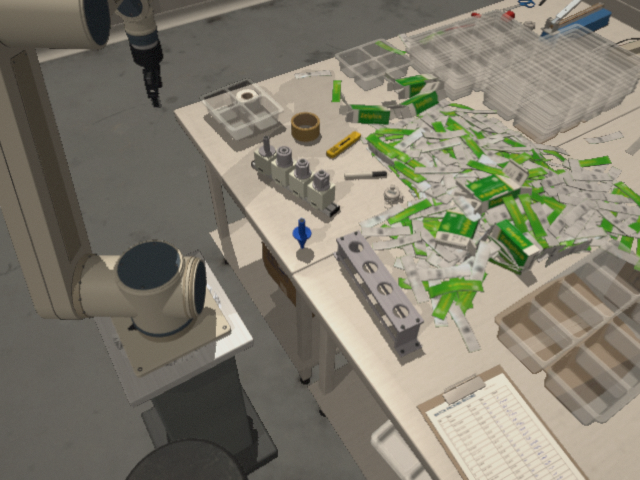

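Top view: the rail row runs (187,236) to (269,209), the bar holes sit at (371,227) to (460,235), and the blue nozzle at (317,262) is the look-alike. I'll enlarge the row and the bar to confirm, and see where the wrist camera is.

```bash
cat > h.py <<'E'
from cell import telemetry, cams
import numpy as np, cv2
from scipy.spatial.transform import Rotation as Ro
def px2w(n,u,v,z,P=None):
    c=P or cams.camera_params(n);K=np.array([[c['fx'],0,c['cx']],[0,c['fy'],c['cy']],[0,0,1]])
    q=cv2.undistortPoints(np.array([[[u,v]]],float),K,c['dist_coeffs'])[0,0]
    R=np.array(c['R']);t=np.array(c['t']);o=-R.T@t;d=R.T@np.array([q[0],q[1],1]);return o+d*(z-o[2])/d[2]
def w2px(n,X,P=None):
    c=P or cams.camera_params(n);K=np.array([[c['fx'],0,c['cx']],[0,c['fy'],c['cy']],[0,0,1]])
    return cv2.projectPoints(np.array(X,float).reshape(-1,1,3),cv2.Rodrigues(np.array(c['R']))[0],np.array(c['t']),K,c['dist_coeffs'])[0][:,0]
def cloud(n,d,P=None):
    c=P or cams.camera_params(n);K=np.array([[c['fx'],0,c['cx']],[0,c['fy'],c['cy']],[0,0,1]])
    vu=np.argwhere(d>0);q=cv2.undistortPoints(vu[:,::-1].astype(float).reshape(-1,1,2),K,c['dist_coeffs'])[:,0]
    dd=d[vu[:,0],vu[:,1]];X=np.c_[q*dd[:,None],dd];W=(X-np.array(c['t']))@np.array(c['R'])
    out=np.full(d.shape+(3,),np.nan);out[vu[:,0],vu[:,1]]=W;return out
def go(x,y,z,yaw):
    s=telemetry.get_state();R=Ro.from_euler('xyz',s['tcp_rot'],degrees=True).as_matrix()
    d=R.T@(np.array([x,y,z])-s['position'])*100
    dy=(yaw-s['tcp_rot'][2]+180)%360-180
    # shift after the turn is done
    R2=Ro.from_euler('xyz',[180,0,yaw],degrees=True).as_matrix()
    print('t',round(s['time_s'],2),'pos',s['position'].round(4),'rot',s['tcp_rot'].round(2),'w',round(s['width'],4),'F',s['contact_force'].round(1))
    print('turn first rad',round(-np.radians(dy),3),'shift now-axes',d.round(2),'shift after turn',(R2.T@(np.array([x,y,z])-s['position'])*100).round(2))
E
python3 - <<'E'
from h import *
p,d=cams.grab_frame("scene"); 
cv2.imwrite("pics/crop_rail.png",cv2.resize(p[120:250,235:355,::-1],None,fx=4.6,fy=4.6,interpolation=cv2.INTER_CUBIC))
p,d=cams.grab_frame("top")
cv2.imwrite("pics/crop_top.png",cv2.resize(p[180:290,160:490,::-1],(792,264),interpolation=cv2.INTER_CUBIC))
for u,v in [(371,227),(400,230),(430,233),(460,235)]: print(px2w("top",u,v,.085).round(4))
c=cams.camera_params("wrist");R=np.array(c['R']);o=-R.T@np.array(c['t']);s=telemetry.get_state()
Rt=Ro.from_euler('xyz',s['tcp_rot'],degrees=True).as_matrix()
print(c['fx'],Rt.T@(o-s['position']),(R@Rt).round(3))
for l in ["nozzle_c_grip"]: print(cams.mark_of(l,"top")[:2])
go(.481,.231,.26,106.9)
E
```

```text
[ 0.465  -0.1074  0.085 ]
[ 0.457  -0.1758  0.085 ]
[ 0.449  -0.2464  0.085 ]
[ 0.4433 -0.3168  0.085 ]
380.0548409830289 [ 0.07731009 -0.00043607 -0.1565391 ] [[-0.     1.     0.   ]
 [-0.953 -0.    -0.304]
 [-0.304 -0.001  0.953]]
[{'location': [0.5146, 0.1289, 0.1059], 'score': 0.84}]
t 0.95 pos [0.2221 0.5031 0.2181] rot [180.     0.   156.18] w 0.0857 F [ 0.7  0.3 -0.4]
turn first rad 0.86 shift now-axes [-34.67 -14.44  -4.19] shift after turn [-33.56  16.86  -4.19]
```

View pics/crop_rail.png

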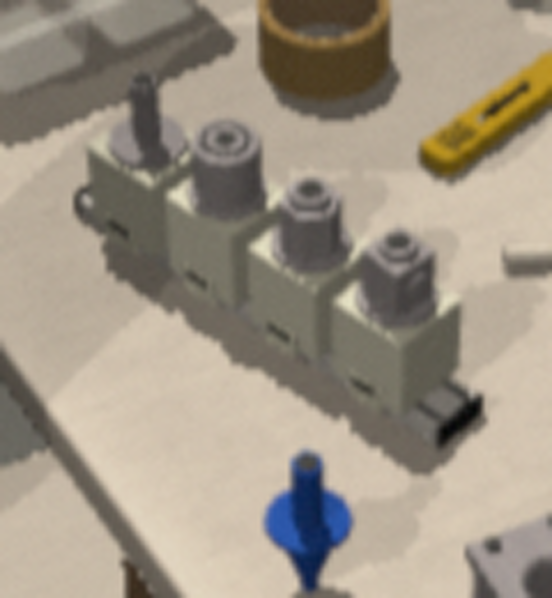

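View pics/crop_top.png

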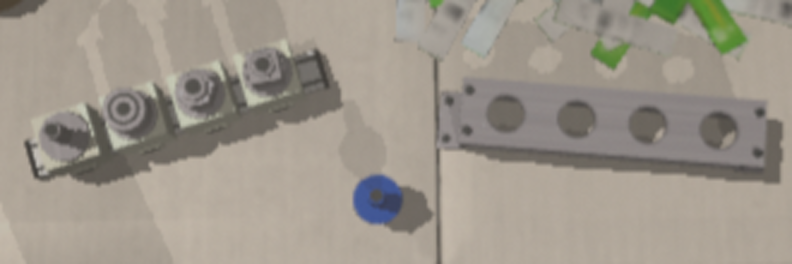

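The order, left to right, is b (slim tube, scene px 266,145), d (wide round, 284,158), a (hex, 302,172), c (square with plug, 321,185). For b there are two candidates: the steel one at scene (266,145) and the blue one at (302,235). The enlarged crop confirms that the steel one, standing in the rail, is meant. Next I move over the rail.

```bash
python3 -m jog '[[0,0,-0.6,0.123],[0,0,-0.6,0.123],[0,0,-0.6,0.123],[0,0,-0.6,0.123],[0,0,-0.6,0.123],[0,0,-0.6,0.123],[0,0,-0.6,0.122]]' 1 40
python3 -m jog '[[-3.36,1.69,0,0],[-3.36,1.69,0,0],[-3.36,1.69,0,0],[-3.36,1.69,0,0],[-3.36,1.69,0,0],[-3.36,1.69,0,0],[-3.36,1.69,0,0]]'
python3 -m jog '[[-3.36,1.69,0,0],[-3.36,1.69,0,0],[-3.36,1.69,0,0],[0,0,0,0],[0,0,0,0],[0,0,0,0]]'
python3 - <<'E'
from h import *
go(.481,.231,.26,106.9)
P=cams.camera_params("wrist");p,d=cams.grab_frame("wrist");cv2.imwrite("pics/w1.png",p[:,:,::-1])
import pickle;pickle.dump((P,p,d),open('w1.pkl','wb'))
for l in "abcd": print(l,[(round(x['score'],2),x['location']) for x in cams.mark_of(f"nozzle_{l}_grip","wrist")][:4])
E
```

```text
time_s: 1.53
position: [0.2222, 0.5031, 0.2604]
tcp_rot: [-180.0, 0.0, 106.6]
contact_force: [-0.1, -0.4, 0.2]
width: 0.0852
time_s: 2.12
position: [0.4047, 0.311, 0.2603]
tcp_rot: [180.0, -0.0, 106.9]
contact_force: [0.6, 0.8, -0.3]
width: 0.0854
time_s: 2.62
position: [0.4814, 0.2307, 0.26]
tcp_rot: [-180.0, -0.0, 106.9]
contact_force: [1.7, -0.0, -0.0]
width: 0.0856
t 2.62 pos [0.4814 0.2307 0.26  ] rot [-1.7997e+02 -2.0000e-02  1.0685e+02] w 0.0856 F [ 1.7 -0.  -0. ]
turn first rad -0.001 shift now-axes [ 0.04 -0.03 -0.  ] shift after turn [ 0.04 -0.03 -0.  ]
a [(0.81, [0.4938, 0.1926, 0.0983])]
b [(0.82, [0.4499, 0.3293, 0.1064])]
c [(0.73, [0.5137, 0.1301, 0.106])]
d [(0.64, [0.4739, 0.2601, 0.1024])]
```

View pics/w1.png

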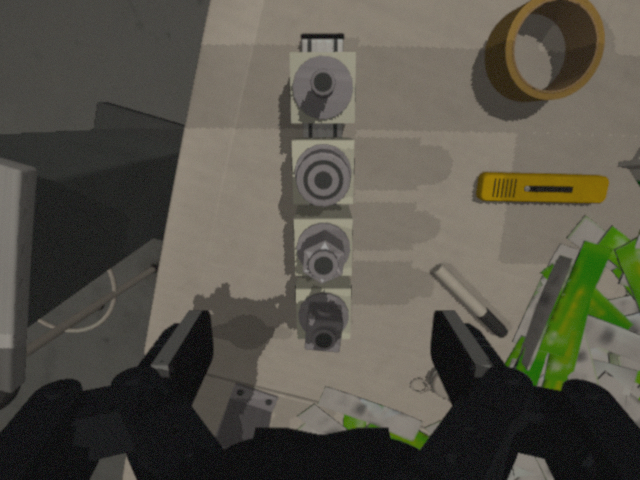

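The wrist view shows b, d, a, c from top to bottom at (323,82), (323,180), (323,262), (324,335), with the row vertical, so the jaws lie across it. I'll fit positions from the depth.

```bash
python3 - <<'E'
from h import *
import pickle
P,p,d=pickle.load(open('w1.pkl','rb'))
for (n,u,v,z) in [('b',323,81,.130),('d',323.5,181,.122),('a',323,263,.124),('c',324,336,.125)]: print(n,'px',px2w('wrist',u,v,z,P).round(4))
C=cloud('wrist',d,P)
for n,(x,y) in dict(b=(.4505,.3295),d=(.473,.263),a=(.4935,.196),c=(.514,.130)).items():
    r=np.hypot(C[...,0]-x,C[...,1]-y)
    m=(r<.032)&(C[...,2]>.079)&(C[...,2]<.2);Q=C[m]
    h=np.histogram(Q[:,2],bins=np.arange(.074,.142,.004));print(n,h[0])
    top=Q[Q[:,2]>np.percentile(Q[:,2],97)-.004];print('  top mean',top.mean(0).round(4),'ext',top.min(0).round(3),top.max(0).round(3))
# rail yaw & socket tops via flange level: edges of sockets
s=np.array([px2w('wrist',u,v,z,P) for (u,v,z) in [(323,81,.130),(323.5,181,.122),(323,263,.124),(324,336,.125)]])
f=np.polyfit(s[:,1],s[:,0],1);print('yaw',np.degrees(np.arctan(-f[0])),np.diff(s,axis=0))
E
python3 - <<'E'
import cv2
p=cv2.imread('pics/w1.png');cv2.imwrite('pics/w1c.png',cv2.resize(p[30:360,260:390],None,fx=1.8,fy=1.8,interpolation=cv2.INTER_CUBIC))
E
```

```text
b px [0.4523 0.3303 0.13  ]
d px [0.4736 0.2618 0.122 ]
a px [0.4927 0.1974 0.124 ]
c px [0.5134 0.1324 0.125 ]
b [   0  441 2384    8    5    7    5    5    5   10    5    3    8   76
  470    0]
  top mean [0.4522 0.3295 0.1309] ext [0.443 0.321 0.128] [0.461 0.339 0.134]
d [   0  354  342   10   13   11   14   15   16   11   17  267 2081    4
    0    0]
  top mean [0.4726 0.2631 0.1233] ext [0.452 0.241 0.121] [0.494 0.284 0.127]
a [  0 364 689  46  46  53  51  50  53  58 379 310 588  81   0   0]
  top mean [0.4931 0.1962 0.1251] ext [0.481 0.184 0.122] [0.505 0.208 0.127]
c [  0 333 610  59  42  31  52  72  88 125  94 648 234 221   0   0]
  top mean [0.5134 0.1304 0.1259] ext [0.503 0.119 0.123] [0.524 0.141 0.128]
yaw 17.087941645679592 [[ 0.02125166 -0.06854791 -0.008     ]
 [ 0.01915059 -0.06440069  0.002     ]
 [ 0.02065879 -0.06498284  0.001     ]]
```

View pics/w1c.png

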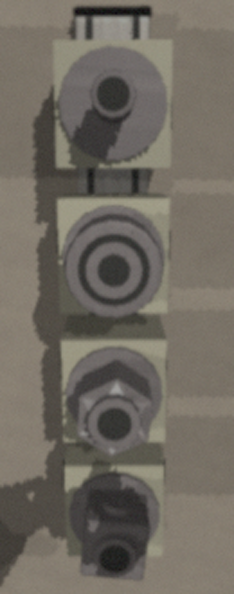

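```bash
python3 - <<'E'
from h import *
go(.4536,-.2116,.27,84.1)
E
```

```text
t 2.87 pos [0.4809 0.2317 0.2604] rot [179.97  -0.   107.  ] w 0.0855 F [-0.9 -0.1  0.1]
turn first rad 0.4 shift now-axes [-41.6  -15.57  -0.97] shift after turn [-44.38   1.84  -0.96]
```

```bash
python3 -m jog '[[0,0,-0.25,0.1],[0,0,-0.25,0.1],[0,0,-0.25,0.1],[0,0,-0.25,0.1],[-4.03,0.17,0,0],[-4.03,0.17,0,0],[-4.03,0.17,0,0],[-4.03,0.17,0,0]]'
python3 -m jog '[[-4.03,0.17,0,0],[-4.03,0.17,0,0],[-4.03,0.17,0,0],[-4.03,0.17,0,0],[-4.03,0.17,0,0],[-4.03,0.17,0,0],[-4.03,0.17,0,0],[0,0,0,0]]'
python3 -m jog '[[0,0,0,0],[0,0,0,0]]'
python3 - <<'E'
from h import *
import pickle
P=cams.camera_params("wrist");p,d=cams.grab_frame("wrist");cv2.imwrite("pics/w2.png",p[:,:,::-1]);pickle.dump((P,p,d),open('w2.pkl','wb'))
print([(round(x['score'],2),x['location']) for x in cams.mark_of("nozzle_bar","wrist")][:3])
go(.4521,.33,.25,107)
C=cloud('wrist',d,P);m=(abs(C[...,2]-.085)<.004);print(m.sum())
# hole fit: mask of plate, holes as inner contours
M=cv2.morphologyEx((m*255).astype(np.uint8),cv2.MORPH_CLOSE,np.ones((3,3)))
cs,hi=cv2.findContours(M,cv2.RETR_CCOMP,cv2.CHAIN_APPROX_NONE);pts=[]
for c,h in zip(cs,hi[0]):
    if h[3]>=0 and cv2.contourArea(c)>300:
        w=np.array([px2w('wrist',u,v,.085,P) for u,v in c[:,0].astype(float)])
        (x,y),r=cv2.minEnclosingCircle(w[:,:2].astype(np.float32))
        A=np.c_[2*w[:,:2],np.ones(len(w))];s=np.linalg.lstsq(A,(w[:,:2]**2).sum(1),rcond=None)[0]
        pts.append((s[0],s[1]));print('hole',s[:2].round(4),'r',np.sqrt(s[2]+s[0]**2+s[1]**2).round(4),'area px',cv2.contourArea(c),c[:,0].mean(0).round(1))
pts=np.array(sorted(pts,key=lambda q:-q[1]));print(np.linalg.norm(np.diff(pts,axis=0),axis=1),pts.mean(0))
f=np.polyfit(pts[:,1],pts[:,0],1);print('yaw',np.degrees(np.arctan(-f[0])))
E
```

```text
time_s: 3.53
position: [0.4706, 0.0692, 0.2703]
tcp_rot: [180.0, -0.0, 84.1]
contact_force: [1.7, -0.4, 0.3]
width: 0.0855
time_s: 4.2
position: [0.4534, -0.2173, 0.2694]
tcp_rot: [-180.0, 0.1, 83.8]
contact_force: [-0.7, 1.3, -1.1]
width: 0.0853
time_s: 4.37
position: [0.4536, -0.2115, 0.2701]
tcp_rot: [-180.0, -0.0, 84.0]
contact_force: [0.3, -0.6, -0.6]
width: 0.0851
[(0.79, [0.4602, -0.2141, 0.0005])]
t 4.47 pos [ 0.4539 -0.2107  0.2704] rot [179.98  -0.    84.08] w 0.0854 F [-0.4  0.2  0. ]
turn first rad -0.4 shift now-axes [53.76 -5.75  2.03] shift after turn [51.76 15.64  2.04]
23297
hole [ 0.45   -0.3154] r 0.0175 area px 852.0 [328.5 309.3]
hole [ 0.4563 -0.2467] r 0.0179 area px 1071.0 [328.  243.8]
hole [ 0.4627 -0.1772] r 0.0181 area px 1305.0 [327.3 169.4]
hole [ 0.4691 -0.1078] r 0.0182 area px 1552.0 [326.2  86. ]
[0.06972504 0.06972952 0.06899951] [ 0.45952234 -0.21177615]
yaw -5.262505523926729
```

View pics/w2.png

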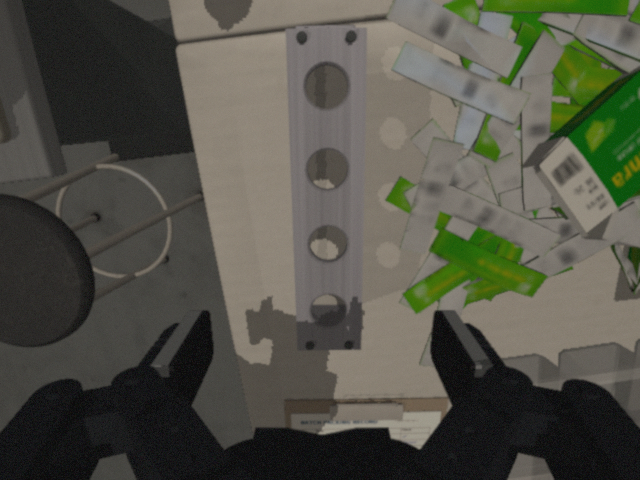

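The wrist fit gives clean holes, 69.7 mm apart with r 18 mm. The top view by eye is about 5 mm off in x, so I'll cross-check it with the scene and top depth.

```bash
python3 - <<'E'
from h import *
P=cams.camera_params('wrist');print('cx',P['cx'],P['cy'],'TCP px',w2px('wrist',telemetry.get_state()['position'],P))
H=np.array([[ .4691,-.1078,.085],[.4627,-.1772,.085],[.4563,-.2467,.085],[.45,-.3154,.085]])
for n in ['top','scene']:
    p,d=cams.grab_frame(n);C=cloud(n,d)
    m=(abs(C[...,2]-.085)<.006);print(n,np.nanmedian(C[m][:,2]))
    M=cv2.morphologyEx((m*255).astype(np.uint8),cv2.MORPH_CLOSE,np.ones((2,2)))
    cs,hi=cv2.findContours(M,cv2.RETR_CCOMP,cv2.CHAIN_APPROX_NONE)
    for c,h in zip(cs,hi[0]):
        if h[3]>=0 and cv2.contourArea(c)>60:
            w=np.array([px2w(n,u,v,.085) for u,v in c[:,0].astype(float)]);A=np.c_[2*w[:,:2],np.ones(len(w))];s=np.linalg.lstsq(A,(w[:,:2]**2).sum(1),rcond=None)[0]
            print('hole',s[:2].round(4),np.sqrt(s[2]+s[0]**2+s[1]**2).round(4))
    q=w2px(n,H);im=p[:,:,::-1].copy();x0,y0=(q.min(0)-25).astype(int);x1,y1=(q.max(0)+25).astype(int)
    cr=cv2.resize(im[y0:y1,x0:x1],None,fx=4.5,fy=4.5,interpolation=cv2.INTER_CUBIC)
    for h in H:
        a=np.linspace(0,6.28,40);cc=np.c_[h[0]+.018*np.cos(a),h[1]+.018*np.sin(a),0*a+.085];k=((w2px(n,cc)-[x0,y0]+.5)*4.5).astype(int);cv2.polylines(cr,[k.reshape(-1,1,2)],True,(0,0,255),1)
    cv2.imwrite(f'pics/hole_{n}.png',cr)
E
```

```text
cx 321.46976430258525 241.09648023421795 TCP px [[320.95094361 298.08491208]]
top 0.0829211739334813
hole [0.4489 0.335 ] 0.0133
hole [ 0.4616 -0.108 ] 0.0186
hole [ 0.9294 -0.1958] 0.0131
hole [ 0.6792 -0.6488] 0.0636
hole [ 0.7773 -0.5089] 0.0635
hole [ 0.7828 -0.6447] 0.0637
hole [ 0.879  -0.5034] 0.0635
hole [ 0.885  -0.6406] 0.0643
hole [ 0.8724 -0.002 ] 0.0136
scene 0.08276903316756762
hole [ 0.6823 -0.6563] 0.0639
hole [ 0.6776 -0.5182] 0.0638
hole [ 0.448  -0.3229] 0.0183
hole [ 0.4556 -0.2521] 0.0178
hole [ 0.4616 -0.1833] 0.0176
hole [ 0.4687 -0.1137] 0.018
```

View pics/hole_top.png

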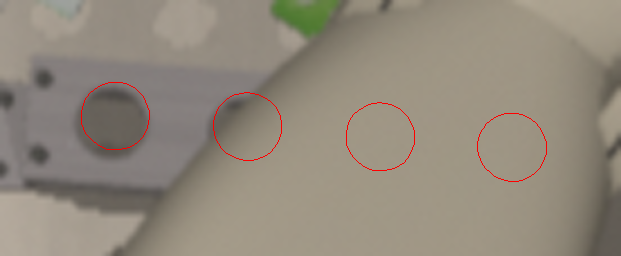

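View pics/hole_scene.png

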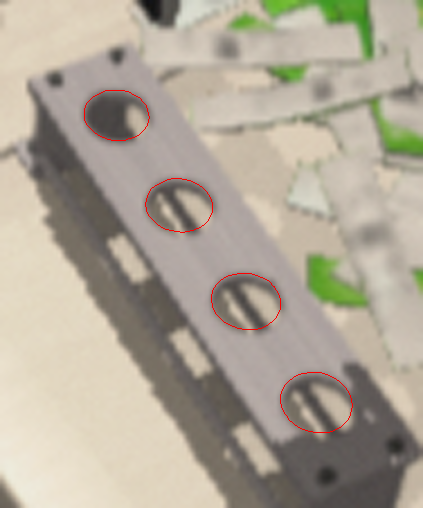

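Scene agrees with the wrist fit, and the top camera is the biased one, so I trust the wrist. First I fetch b.

```bash
python3 -m jog '[[0,0,0,-0.1],[0,0,0,-0.1],[0,0,0,-0.1],[0,0,0,-0.1],[3.7,1.12,0.1,0],[3.7,1.12,0.1,0],[3.7,1.12,0.1,0],[3.7,1.12,0.1,0]]' 1 40
python3 -m jog '[[3.7,1.12,0.1,0],[3.7,1.12,0.1,0],[3.7,1.12,0.1,0],[3.7,1.12,0.1,0],[3.7,1.12,0.1,0],[3.7,1.12,0.1,0],[3.7,1.12,0.1,0],[3.7,1.12,0.1,0]]'
python3 -m jog '[[3.7,1.12,0.1,0],[3.7,1.12,0.1,0],[0,0,0,0],[0,0,0,0],[0,0,0,0]]'
python3 - <<'E'
from h import *
go(.452,.3298,.102,107)
E
```

```text
time_s: 5.23
position: [0.453, -0.0551, 0.2663]
tcp_rot: [180.0, 0.0, 106.9]
contact_force: [1.1, -0.3, 0.2]
width: 0.0856
time_s: 5.9
position: [0.4519, 0.2548, 0.2585]
tcp_rot: [179.9, -0.0, 107.0]
contact_force: [2.0, -0.8, -0.3]
width: 0.0855
time_s: 6.32
position: [0.4523, 0.3296, 0.256]
tcp_rot: [-180.0, 0.0, 107.0]
contact_force: [-1.3, -0.2, 0.1]
width: 0.0857
t 6.32 pos [0.4523 0.3296 0.256 ] rot [-1.7998e+02  2.0000e-02  1.0703e+02] w 0.0857 F [-1.3 -0.2  0.1]
turn first rad 0.0 shift now-axes [ 0.03 -0.02 15.4 ] shift after turn [ 0.02 -0.02 15.4 ]
```

```bash
python3 -m jog '[[0,0,3,0],[0,0,3,0],[0,0,3,0],[0,0,3,0],[0,0,2,0],[0,0,1,0],[0,0,0.4,0],[0,0,0,0]]' 1 40
python3 -m jog '[[0,0,0,0],[0,0,0,0]]'
python3 -m jog '[[0,0,0,0],[0,0,0,0],[0,0,0,0],[0,0,0,0],[0,0,0,0],[0,0,0,0],[0,0,0,0],[0,0,0,0]]' -1 40
python3 -m jog '[[0,0,0,0],[0,0,0,0],[0,0,0,0],[0,0,0,0]]'
```

```text
time_s: 6.98
position: [0.4533, 0.3285, 0.1023]
tcp_rot: [-180.0, 0.0, 106.9]
contact_force: [0.3, 0.6, -0.2]
width: 0.0851
time_s: 7.15
position: [0.4539, 0.3294, 0.1037]
tcp_rot: [179.9, -0.0, 106.9]
contact_force: [-0.0, -0.3, -0.1]
width: 0.0859
time_s: 7.82
position: [0.453, 0.3292, 0.1022]
tcp_rot: [-180.0, -0.0, 106.9]
contact_force: [-1.2, -0.8, 2.1]
width: 0.0151
time_s: 8.15
position: [0.453, 0.3292, 0.1022]
tcp_rot: [-180.0, -0.0, 106.9]
contact_force: [-2.8, -0.4, 3.3]
width: 0.0153
```

```bash
python3 -m jog '[[0,0,-0.5,0],[0,0,-1,0],[0,0,-2,0],[0,0,-2.5,0],[0,0,-3,0],[0,0,-3,0],[0,0,-2,0],[0,0,-1,0]]' -1 60
python3 -m jog '[[0,0,0,0],[0,0,0,0]]'
python3 - <<'E'
from h import *
p,d=cams.grab_frame("wrist");cv2.imwrite("pics/w3.png",p[:,:,::-1])
go(.45,-.3154,.25,84.7)
E
```

```text
time_s: 8.82
position: [0.4539, 0.3295, 0.2558]
tcp_rot: [179.7, -0.0, 106.9]
contact_force: [-0.2, -0.4, -0.7]
width: 0.0137
time_s: 8.98
position: [0.4531, 0.3292, 0.2517]
tcp_rot: [-180.0, 0.0, 106.9]
contact_force: [-0.6, 0.8, -1.8]
width: 0.0145
t 9.03 pos [0.4528 0.329  0.2509] rot [-1.7991e+02  2.0000e-02  1.0690e+02] w 0.0143 F [-0.   0.3 -1.5]
turn first rad 0.387 shift now-axes [-61.57 -19.     0.14] shift after turn [-64.19   5.67   0.09]
```

View pics/w3.png

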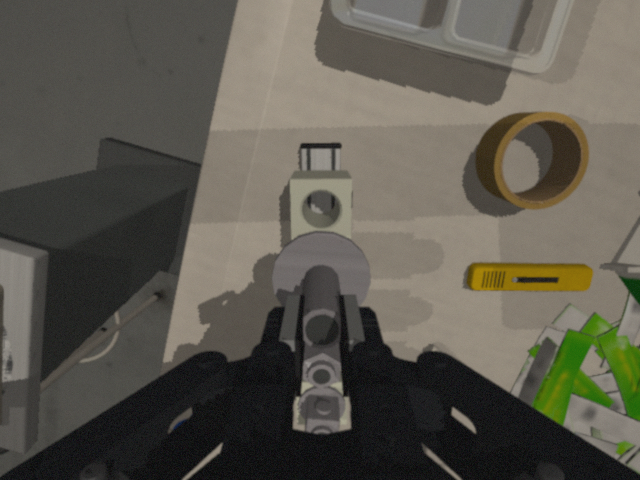

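Nozzle b is held upright, with its flange at (321,275) and its socket empty behind it. I carry it over the right-most hole.

```bash
python3 -m jog '[[0,0,0,0.097],[0,0,0,0.097],[0,0,0,0.097],[0,0,0,0.097],[-2,0.18,0,0],[-3.5,0.31,0,0],[-3.9,0.34,0,0],[-3.9,0.34,0,0]]'
python3 -m jog '[[-3.9,0.34,0,0],[-3.9,0.34,0,0],[-3.9,0.34,0,0],[-3.9,0.34,0,0],[-3.9,0.34,0,0],[-3.9,0.34,0,0],[-3.9,0.34,0,0],[-3.9,0.34,0,0]]'
python3 -m jog '[[-3.9,0.34,0,0],[-3.9,0.34,0,0],[-3.9,0.34,0,0],[-3.5,0.31,0,0],[-2.5,0.22,0,0],[-2,0.18,0,0],[0,0,0,0],[0,0,0,0]]'
python3 - <<'E'
from h import *
go(.45,-.3154,.25,84.7)
E
```

```text
time_s: 9.7
position: [0.4514, 0.1945, 0.25]
tcp_rot: [-179.8, 0.1, 84.8]
contact_force: [0.5, -1.4, -1.4]
width: 0.0148
time_s: 10.37
position: [0.4494, -0.1192, 0.2506]
tcp_rot: [-179.9, -0.0, 84.7]
contact_force: [0.7, -0.6, -1.4]
width: 0.0146
time_s: 11.03
position: [0.4488, -0.3157, 0.25]
tcp_rot: [-179.8, -0.1, 84.6]
contact_force: [0.3, 0.5, -2.1]
width: 0.0141
t 11.03 pos [ 0.4488 -0.3157  0.25  ] rot [-1.7984e+02 -1.4000e-01  8.4560e+01] w 0.0141 F [ 0.3  0.5 -2.1]
turn first rad -0.002 shift now-axes [ 0.05  0.12 -0.01] shift after turn [ 0.05  0.12 -0.  ]
```

```bash
python3 -m jog '[[0,0.12,2,0],[0,0,2.5,0],[0,0,2,0],[0,0,1,0],[0,0,0,0],[0,0,0,0],[0,0,0,0]]'
cat > chk.py <<'E'
from h import *
import sys
k=sys.argv[1];h=np.array([float(sys.argv[2]),float(sys.argv[3])])
s=telemetry.get_state();P=cams.camera_params('wrist');p,d=cams.grab_frame('wrist');ps,ds=cams.grab_frame('scene')
g=s['position']+np.array([0,0,.002])
def circ(c,r,z):
    a=np.linspace(0,2*np.pi,48);return np.c_[c[0]+r*np.cos(a),c[1]+r*np.sin(a),0*a+z]
im=cv2.resize(p[:,:,::-1],None,fx=1,fy=1).copy()
for n,I,PP in (('wrist',p,P),('scene',ps,cams.camera_params('scene'))):
    f=1 if n=='wrist' else 5
    q0=w2px(n,np.r_[h,.1],PP)[0]
    x0,y0=(0,0) if f==1 else (q0-[60,60]).astype(int)
    c=I[:,:,::-1][y0:y0+(480 if f==1 else 110),x0:x0+(640 if f==1 else 120)].copy();c=cv2.resize(c,None,fx=f,fy=f,interpolation=cv2.INTER_CUBIC)
    for cc,col in ((circ(h,.018,.085),(0,0,255)),(circ(g,.025,g[2]-.021),(0,255,0)),(circ(g,.002,g[2]-.081),(255,255,0))):
        kk=((w2px(n,cc,PP)-[x0,y0]+.5*(f>1))*f).astype(int);cv2.polylines(c,[kk.reshape(-1,1,2)],True,col,1)
    cv2.imwrite(f'pics/{k}_{n}.png',c)
go(h[0],h[1],.110,84.7)
E
python3 chk.py pb .45 -.3154
```

```text
time_s: 11.62
position: [0.4511, -0.3153, 0.1782]
tcp_rot: [179.9, 0.0, 84.7]
contact_force: [1.0, -0.2, -0.4]
width: 0.0139
t 11.72 pos [ 0.4512 -0.3156  0.1783] rot [1.7991e+02 7.0000e-02 8.4690e+01] w 0.014 F [ 0.4 -0.5 -1.5]
turn first rad -0.0 shift now-axes [ 0.02 -0.13  6.83] shift after turn [ 0.01 -0.12  6.83]
```

View pics/pb_wrist.png

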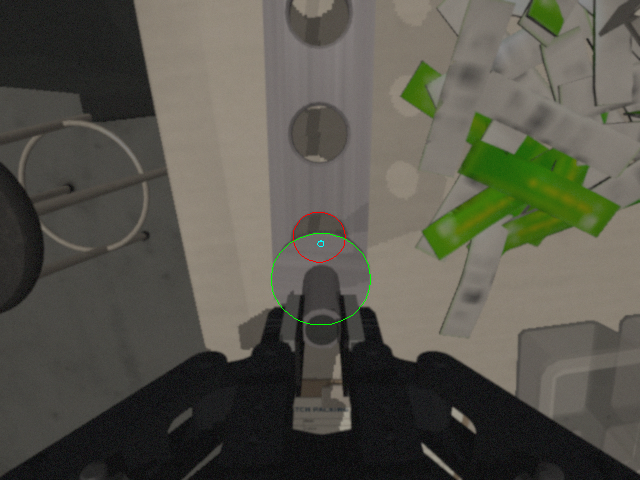

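View pics/pb_scene.png

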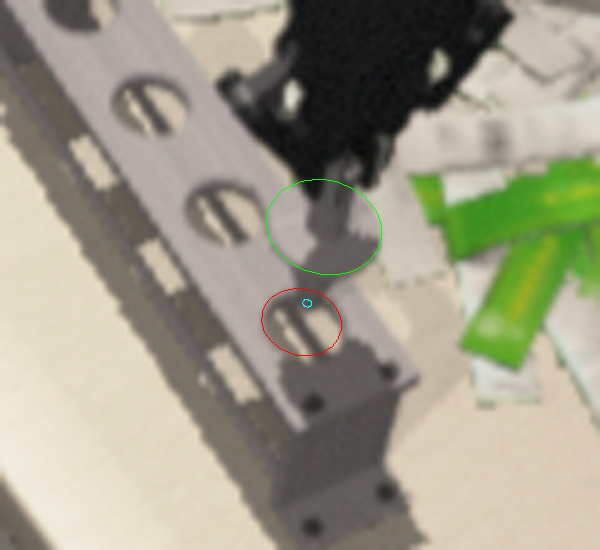

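The predicted flange and hole overlays match both pictures, and the tip marker falls inside the hole. I lower it.

```bash
python3 -m jog '[[0,-0.1,1.5,0],[0,0,1.5,0],[0,0,1.5,0],[0,0,1.2,0],[0,0,0.6,0],[0,0,0.3,0],[0,0,0,0],[0,0,0,0]]'
python3 -c "
from h import *
go(.45,-.3154,.109,84.7)"
```

```text
time_s: 12.38
position: [0.45, -0.3156, 0.1119]
tcp_rot: [180.0, 0.0, 84.7]
contact_force: [-0.7, -0.3, -1.0]
width: 0.0142
t 12.38 pos [ 0.45   -0.3156  0.1119] rot [1.7995e+02 4.0000e-02 8.4670e+01] w 0.0142 F [-0.7 -0.3 -1. ]
turn first rad -0.0 shift now-axes [0.02 0.   0.29] shift after turn [0.02 0.   0.29]
```

```bash
python3 -m jog '[[0,0,0.1,0],[0,0,0.1,0],[0,0,0.1,0],[0,0,0.1,0],[0,0,0,0],[0,0,0,0]]'
```

```text
time_s: 12.88
position: [0.4498, -0.3157, 0.109]
tcp_rot: [179.9, 0.1, 84.7]
contact_force: [-5.2, 3.3, 14.0]
width: 0.0143
```

14 N upward at z = 0.109 means the flange is seated. I release and lift.

```bash
python3 -m jog '[[0,0,-0.05,0],[0,0,0,0],[0,0,0,0],[0,0,0,0],[0,0,0,0],[0,0,0,0]]' 1
python3 -m jog '[[0,0,-1,0],[0,0,-2,0],[0,0,-3,0],[0,0,-3,0],[0,0,-3,0],[0,0,-2,0],[0,0,0,0],[0,0,0,0]]'
python3 - <<'E'
from h import *
p,d=cams.grab_frame("wrist");cv2.imwrite("pics/w4.png",p[:,:,::-1])
go(.4726,.2632,.25,107)
E
```

```text
time_s: 13.38
position: [0.4496, -0.3153, 0.1074]
tcp_rot: [-180.0, -0.0, 84.7]
contact_force: [0.2, 0.3, 0.6]
width: 0.0841
time_s: 14.05
position: [0.4499, -0.3156, 0.249]
tcp_rot: [179.9, 0.1, 84.7]
contact_force: [0.0, -0.9, -0.6]
width: 0.0857
t 14.1 pos [ 0.4496 -0.3153  0.2477] rot [1.7999e+02 1.0000e-02 8.4670e+01] w 0.0855 F [-0.2  0.2 -0.1]
turn first rad -0.39 shift now-axes [57.81 -3.08 -0.25] shift after turn [54.64 19.12 -0.23]
```

View pics/w4.png

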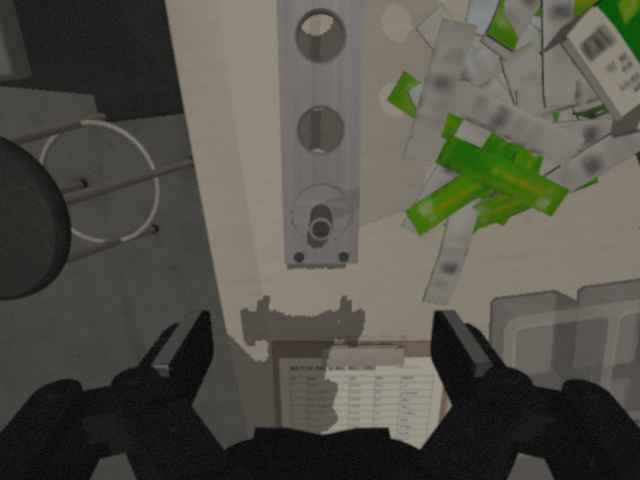

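Nozzle b hangs flat at (320,215) in the right-most hole. Next is d.

```bash
python3 -m jog '[[0,0,0,-0.097],[0,0,0,-0.097],[0,0,0,-0.098],[0,0,0,-0.098],[3.64,1.27,0,0],[3.64,1.27,0,0],[3.64,1.27,0,0],[3.64,1.27,0,0]]'
python3 -m jog '[[3.64,1.27,0,0],[3.64,1.27,0,0],[3.64,1.27,0,0],[3.64,1.27,0,0],[3.64,1.27,0,0],[3.64,1.27,0,0],[3.64,1.27,0,0],[3.64,1.27,0,0]]'
python3 -m jog '[[3.64,1.27,0,0],[3.64,1.27,0,0],[3.64,1.27,0,0],[0,0,0,0],[0,0,0,0],[0,0,0,0]]'
python3 -c "
from h import *
go(.4726,.2632,.102,107)"
```

```text
time_s: 14.77
position: [0.4547, -0.1595, 0.2461]
tcp_rot: [-179.9, -0.1, 107.0]
contact_force: [0.7, -0.2, 1.2]
width: 0.085
time_s: 15.43
position: [0.4665, 0.1488, 0.2464]
tcp_rot: [-179.9, -0.0, 107.0]
contact_force: [1.5, -1.1, 1.5]
width: 0.0852
time_s: 15.93
position: [0.4714, 0.2624, 0.2464]
tcp_rot: [-179.9, 0.0, 107.1]
contact_force: [0.9, -0.5, -0.6]
width: 0.0856
t 15.93 pos [0.4714 0.2624 0.2464] rot [-1.7986e+02  2.0000e-02  1.0707e+02] w 0.0856 F [ 0.9 -0.5 -0.6]
turn first rad 0.001 shift now-axes [ 0.05  0.17 14.44] shift after turn [ 0.05  0.14 14.44]
```

```bash
python3 -m jog '[[0.05,0.14,2.5,0],[0,0,3,0],[0,0,3,0],[0,0,3,0],[0,0,2,0],[0,0,0.8,0],[0,0,0.4,0],[0,0,0,0]]' 1 40
python3 -m jog '[[0,0,0,0]]'
python3 -m jog '[[0,0,0,0],[0,0,0,0],[0,0,0,0],[0,0,0,0],[0,0,0,0],[0,0,0,0],[0,0,0,0]]' -1 50
```

```text
time_s: 16.6
position: [0.4734, 0.2626, 0.1006]
tcp_rot: [-180.0, 0.0, 106.9]
contact_force: [0.1, 0.2, 0.2]
width: 0.0857
time_s: 16.68
position: [0.474, 0.2632, 0.1018]
tcp_rot: [179.9, -0.0, 107.0]
contact_force: [-0.2, 0.6, 0.7]
width: 0.0854
time_s: 17.27
position: [0.4735, 0.2636, 0.1016]
tcp_rot: [179.9, -0.0, 107.0]
contact_force: [-2.5, -0.9, 7.4]
width: 0.0398
```

```bash
python3 -m jog '[[0,0,-0.5,0],[0,0,-1,0],[0,0,-2,0],[0,0,-2.5,0],[0,0,-3,0],[0,0,-3,0],[0,0,-2,0],[0,0,-1,0]]' -1 70
python3 -m jog '[[0,0,0,0],[0,0,0,0]]'
python3 - <<'E'
from h import *
p,d=cams.grab_frame("wrist");cv2.imwrite("pics/w5.png",p[:,:,::-1])
go(.4564,-.2465,.25,84.7)
E
```

```text
time_s: 17.93
position: [0.4738, 0.2638, 0.2541]
tcp_rot: [179.8, -0.0, 107.0]
contact_force: [0.6, 0.4, -2.4]
width: 0.0383
time_s: 18.1
position: [0.4731, 0.2634, 0.2501]
tcp_rot: [-180.0, -0.0, 107.0]
contact_force: [-0.3, -0.9, -1.9]
width: 0.0386
t 18.15 pos [0.4728 0.2633 0.2493] rot [-1.7990e+02  1.0000e-02  1.0702e+02] w 0.0391 F [-0.4 -0.2 -0.8]
turn first rad 0.389 shift now-axes [-4.827e+01 -1.648e+01 -3.000e-02] shift after turn [-50.91   3.08  -0.07]
```

View pics/w5.png

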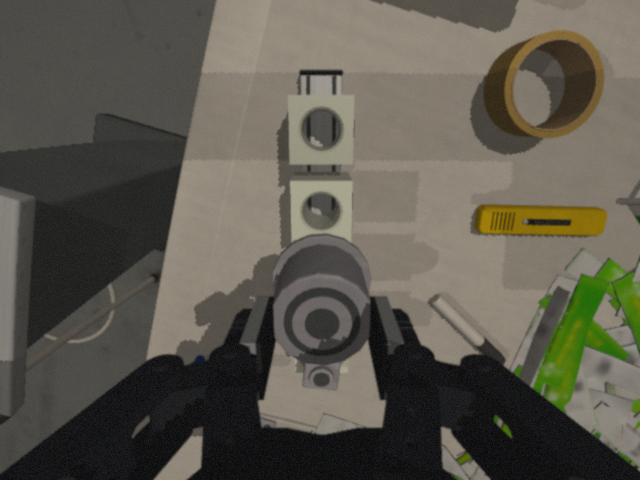

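Nozzle d is held straight. I carry it to the second hole from the right.

```bash
python3 -m jog '[[0,0,0,0.097],[0,0,0,0.097],[0,0,0,0.097],[0,0,0,0.098],[-2,0.12,0,0],[-3.5,0.21,0,0],[-3.9,0.24,0,0],[-3.9,0.24,0,0]]'
python3 -m jog '[[-3.9,0.24,0,0],[-3.9,0.24,0,0],[-3.9,0.24,0,0],[-3.9,0.24,0,0],[-3.9,0.24,0,0],[-3.9,0.24,0,0],[-3.9,0.24,0,0],[-3.9,0.24,0,0]]'
python3 -m jog '[[-3.5,0.21,0,0],[-2.3,0.13,1,0],[-0.61,0.03,2,0],[0,0,2.5,0],[0,0,1.5,0],[0,0,0,0],[0,0,0,0],[0,0,0,0]]'
python3 chk.py pd .4564 -.2465
```

```text
time_s: 18.82
position: [0.468, 0.1292, 0.2486]
tcp_rot: [-179.8, 0.0, 84.8]
contact_force: [1.5, -0.5, -2.4]
width: 0.0385
time_s: 19.48
position: [0.4584, -0.1838, 0.249]
tcp_rot: [-179.9, -0.1, 84.7]
contact_force: [2.3, 0.2, -1.4]
width: 0.0389
time_s: 20.15
position: [0.4574, -0.2463, 0.1809]
tcp_rot: [-180.0, -0.0, 84.7]
contact_force: [0.5, -0.1, -1.3]
width: 0.0388
t 20.25 pos [ 0.4577 -0.2465  0.1815] rot [1.7993e+02 5.0000e-02 8.4750e+01] w 0.0385 F [ 0.3 -0.6 -1.5]
turn first rad 0.001 shift now-axes [-0.01 -0.14  7.15] shift after turn [-0.01 -0.13  7.15]
```

View pics/pd_scene.png

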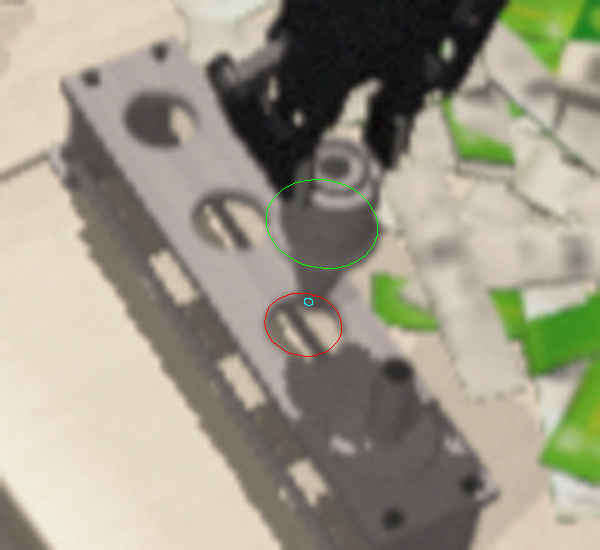

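View pics/pd_wrist.png

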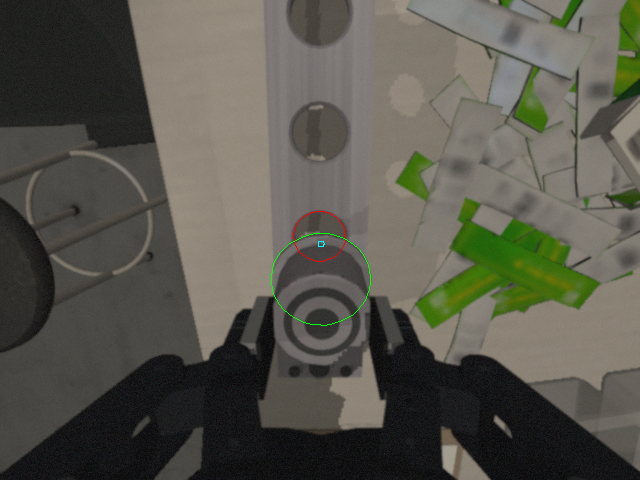

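Aligned in both views, with the tip marker inside the hole. I lower it.

```bash
python3 -m jog '[[0,-0.12,1.5,0],[0,0,1.5,0],[0,0,1.5,0],[0,0,1.2,0],[0,0,0.7,0],[0,0,0.3,0],[0,0,0,0],[0,0,0,0]]'
python3 -m jog '[[0,0,0.1,0],[0,0,0.1,0],[0,0,0.1,0],[0,0,0.1,0],[0,0,0,0],[0,0,0,0]]'
```

```text
time_s: 20.92
position: [0.4565, -0.2464, 0.1143]
tcp_rot: [180.0, 0.0, 84.7]
contact_force: [-0.0, -0.3, -2.1]
width: 0.0385
time_s: 21.42
position: [0.4561, -0.2462, 0.1096]
tcp_rot: [-180.0, -0.0, 84.7]
contact_force: [0.7, -0.3, -2.1]
width: 0.0387
```

```bash
python3 -m jog '[[0,0,0.1,0],[0,0,0.1,0],[0,0,0.05,0],[0,0,0,0],[0,0,0,0]]'
```

```text
time_s: 21.83
position: [0.4562, -0.2464, 0.1088]
tcp_rot: [179.9, 0.1, 84.7]
contact_force: [-5.3, 2.5, 16.2]
width: 0.0391
```

Seated, with 16 N upward at about the expected height. I release and lift.

```bash
python3 -m jog '[[0,0,-0.1,0],[0,0,0,0],[0,0,0,0],[0,0,0,0],[0,0,0,0],[0,0,0,0]]' 1
python3 -m jog '[[0,0,-1,0],[0,0,-2,0],[0,0,-3,0],[0,0,-3,0],[0,0,-3,0],[0,0,-2,0],[0,0,0,0],[0,0,0,0]]'
python3 - <<'E'
from h import *
p,d=cams.grab_frame("wrist");cv2.imwrite("pics/w6.png",p[:,:,::-1])
go(.4932,.1963,.25,107)
E
```

```text
time_s: 22.33
position: [0.4561, -0.2462, 0.1079]
tcp_rot: [-180.0, -0.0, 84.7]
contact_force: [-0.1, 0.3, 0.4]
width: 0.0854
time_s: 23.0
position: [0.4565, -0.2465, 0.2495]
tcp_rot: [179.9, 0.1, 84.7]
contact_force: [-0.5, 0.5, -0.9]
width: 0.0855
t 23.05 pos [ 0.456  -0.2462  0.2482] rot [1.7998e+02 1.0000e-02 8.4730e+01] w 0.0853 F [ 0.4  0.2 -0.2]
turn first rad -0.389 shift now-axes [44.41 -0.36 -0.19] shift after turn [41.23 16.49 -0.18]
```

View pics/w6.png

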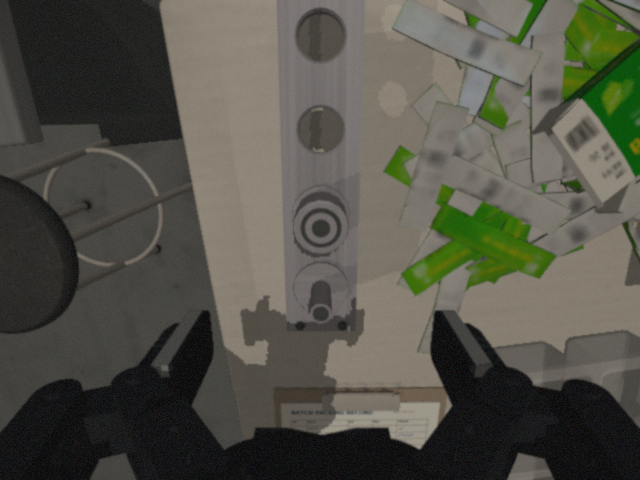

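Nozzles d (321,228) and b (320,300) both hang well. Next is a, and I'll check its flat orientation from above.

```bash
python3 -m jog '[[0,0,0,-0.097],[0,0,0,-0.097],[0,0,0,-0.097],[0,0,0,-0.098],[3.44,1.375,0,0],[3.44,1.375,0,0],[3.44,1.375,0,0],[3.44,1.375,0,0]]'
python3 -m jog '[[3.44,1.375,0,0],[3.44,1.375,0,0],[3.44,1.375,0,0],[3.44,1.375,0,0],[3.44,1.375,0,0],[3.44,1.375,0,0],[3.44,1.375,0,0],[3.44,1.375,0,0]]'
python3 -m jog '[[0,0,0,0],[0,0,0,0],[0,0,0,0]]'
python3 - <<'E'
from h import *
p,d=cams.grab_frame("wrist");cv2.imwrite("pics/w7.png",cv2.resize(p[150:470,200:440,::-1],None,fx=1.85,fy=1.85,interpolation=cv2.INTER_CUBIC))
go(.4932,.1963,.102,107)
E
```

```text
time_s: 23.72
position: [0.4676, -0.097, 0.2467]
tcp_rot: [-179.9, -0.1, 107.0]
contact_force: [0.5, -0.1, 0.3]
width: 0.0858
time_s: 24.38
position: [0.4923, 0.1986, 0.2469]
tcp_rot: [-179.9, -0.0, 107.0]
contact_force: [0.6, -1.7, 0.2]
width: 0.0856
time_s: 24.63
position: [0.4925, 0.1967, 0.247]
tcp_rot: [-179.9, 0.0, 107.1]
contact_force: [0.5, -0.7, -0.5]
width: 0.0857
t 24.68 pos [0.4927 0.1961 0.2473] rot [-1.7991e+02  1.0000e-02  1.0700e+02] w 0.0853 F [ 0.5  0.1 -0.2]
turn first rad -0.0 shift now-axes [1.000e-02 7.000e-02 1.453e+01] shift after turn [1.000e-02 5.000e-02 1.453e+01]
```

View pics/w7.png

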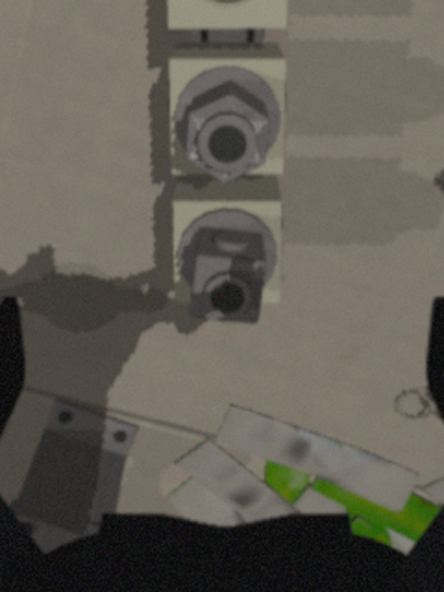

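The hex of a is near enough aligned: its bottom vertex at (228,180) is centred below the spigot. Square c, whose front edge runs (190,318) to (260,322), is turned about 3 degrees clockwise. I grasp a.

```bash
python3 -m jog '[[0,0.05,2.5,0],[0,0,3,0],[0,0,3,0],[0,0,3,0],[0,0,2,0],[0,0,0.8,0],[0,0,0.4,0],[0,0,0,0]]' 1 40
python3 -m jog '[[0,0,0,0]]'
python3 -m jog '[[0,0,0,0],[0,0,0,0],[0,0,0,0],[0,0,0,0],[0,0,0,0],[0,0,0,0],[0,0,0,0]]' -1 50
python3 -m jog '[[0,0,0,0],[0,0,0,0]]'
```

```text
time_s: 25.35
position: [0.4938, 0.1961, 0.1011]
tcp_rot: [-180.0, 0.0, 106.9]
contact_force: [-0.4, 0.7, -1.0]
width: 0.0855
time_s: 25.43
position: [0.4943, 0.1966, 0.1023]
tcp_rot: [179.9, 0.0, 107.0]
contact_force: [0.2, -0.6, 0.4]
width: 0.0856
time_s: 26.02
position: [0.4938, 0.1971, 0.1019]
tcp_rot: [179.9, 0.0, 107.0]
contact_force: [-2.6, -0.4, 6.4]
width: 0.0304
time_s: 26.18
position: [0.4938, 0.1971, 0.1019]
tcp_rot: [179.9, 0.0, 107.0]
contact_force: [-1.5, -0.1, 7.1]
width: 0.0307
```

```bash
python3 -m jog '[[0,0,-0.5,0],[0,0,-1,0],[0,0,-2,0],[0,0,-2.5,0],[0,0,-3,0],[0,0,-3,0],[0,0,-2,0],[0,0,-1,0]]' -1 70
python3 -m jog '[[0,0,0,0],[0,0,0,0]]'
python3 - <<'E'
from h import *
p,d=cams.grab_frame("wrist");cv2.imwrite("pics/w8.png",p[:,:,::-1])
go(.4628,-.1771,.25,84.7)
E
```

```text
time_s: 26.85
position: [0.4941, 0.1971, 0.2546]
tcp_rot: [179.8, 0.0, 107.0]
contact_force: [-0.0, 0.0, -2.2]
width: 0.0291
time_s: 27.02
position: [0.4934, 0.1969, 0.2506]
tcp_rot: [-180.0, -0.0, 107.0]
contact_force: [-0.3, -0.4, -1.8]
width: 0.0294
t 27.07 pos [0.4931 0.1968 0.2498] rot [-1.7989e+02 -1.0000e-02  1.0702e+02] w 0.0291 F [-0.8 -0.4 -2.3]
turn first rad 0.389 shift now-axes [-34.87 -13.84   0.  ] shift after turn [-3.751e+01  4.400e-01 -2.000e-02]
```

View pics/w8.png

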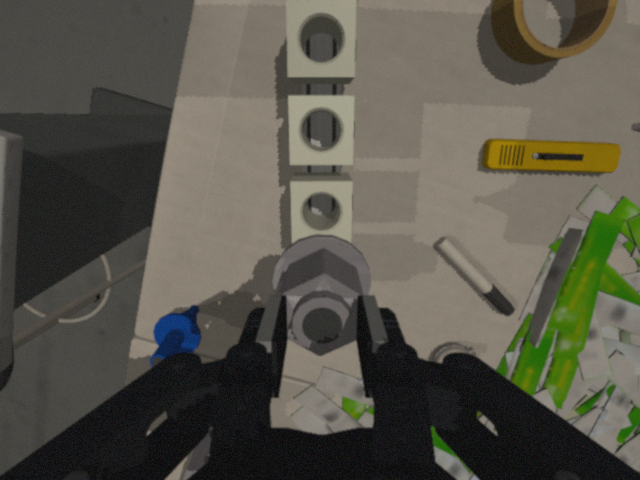

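Nozzle a is held on its flats. I carry it to the third hole from the right.

```bash
python3 -m jog '[[0,0,0,0.097],[0,0,0,0.097],[0,0,0,0.097],[0,0,0,0.098],[-2,0.02,0,0],[-3.5,0.04,0,0],[-3.9,0.05,0,0],[-3.9,0.05,0,0]]'
python3 -m jog '[[-3.9,0.05,0,0],[-3.9,0.05,0,0],[-3.9,0.05,0,0],[-3.9,0.05,0,0],[-3.9,0.05,0,0],[-3,0.03,0,0],[-1.7,0,1,0],[0,0,2,0]]'
python3 -m jog '[[0,0,2.5,0],[0,0,1.5,0],[0,0,0,0],[0,0,0,0],[0,0,0,0]]'
python3 chk.py pa .4628 -.1771
```

```text
time_s: 27.73
position: [0.4818, 0.0634, 0.2492]
tcp_rot: [-179.8, 0.0, 84.8]
contact_force: [1.3, -0.3, -1.1]
width: 0.0292
time_s: 28.4
position: [0.4634, -0.1805, 0.2204]
tcp_rot: [180.0, 0.1, 84.5]
contact_force: [0.2, 0.5, -3.3]
width: 0.029
time_s: 28.82
position: [0.4636, -0.1769, 0.1814]
tcp_rot: [-180.0, -0.0, 84.7]
contact_force: [-0.0, -0.4, -1.5]
width: 0.0291
t 28.92 pos [ 0.4639 -0.177   0.182 ] rot [1.7993e+02 3.0000e-02 8.4750e+01] w 0.029 F [-0.1 -0.1 -1. ]
turn first rad 0.001 shift now-axes [-0.02 -0.12  7.2 ] shift after turn [-0.02 -0.11  7.2 ]
```

View pics/pa_scene.png

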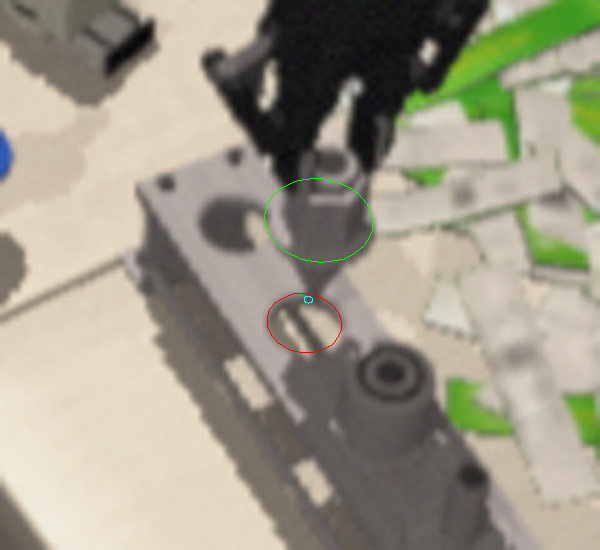

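View pics/pa_wrist.png

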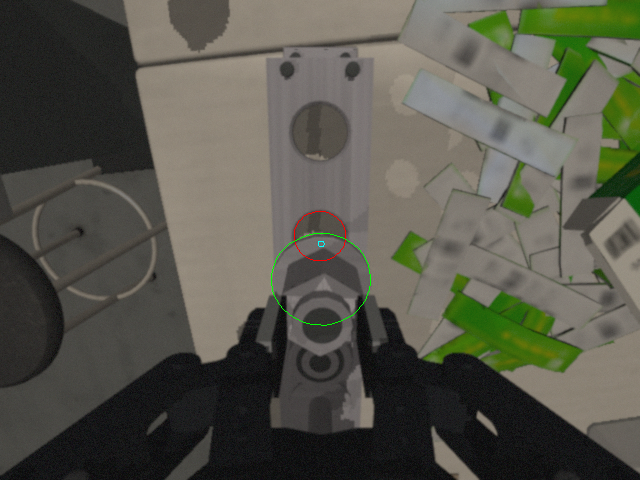

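The tip marker again sits over the hole in both views. I lower it.

```bash
python3 -m jog '[[0,-0.1,1.5,0],[0,0,1.5,0],[0,0,1.5,0],[0,0,1.2,0],[0,0,0.7,0],[0,0,0.4,0],[0,0,0,0],[0,0,0,0]]'
python3 -m jog '[[0,0,0.1,0],[0,0,0.1,0],[0,0,0.1,0],[0,0,0.1,0],[0,0,0,0],[0,0,0,0]]'
```

```text
time_s: 29.58
position: [0.4628, -0.1769, 0.1137]
tcp_rot: [180.0, 0.0, 84.7]
contact_force: [-0.1, -0.2, -1.2]
width: 0.0289
time_s: 30.08
position: [0.4626, -0.1769, 0.1093]
tcp_rot: [180.0, 0.0, 84.7]
contact_force: [-1.1, -0.2, -0.2]
width: 0.0291
```

```bash
python3 -m jog '[[0,0,0.1,0],[0,0,0.1,0],[0,0,0,0],[0,0,0,0],[0,0,0,0]]'
```

```text
time_s: 30.5
position: [0.4626, -0.1771, 0.1089]
tcp_rot: [179.9, 0.1, 84.7]
contact_force: [-7.9, 2.8, 19.9]
width: 0.0288
```

```bash
python3 -m jog '[[0,0,-0.1,0],[0,0,0,0],[0,0,0,0],[0,0,0,0],[0,0,0,0],[0,0,0,0]]' 1
python3 -m jog '[[0,0,-1,0],[0,0,-2,0],[0,0,-3,0],[0,0,-3,0],[0,0,-3,0],[0,0,-2,0],[0,0,0,0],[0,0,0,0]]'
python3 - <<'E'
from h import *
p,d=cams.grab_frame("wrist");cv2.imwrite("pics/w9.png",p[:,:,::-1])
go(.5137,.130,.25,104)
E
```

```text
time_s: 31.0
position: [0.4625, -0.1768, 0.1079]
tcp_rot: [-180.0, -0.0, 84.7]
contact_force: [0.5, -1.3, -0.5]
width: 0.0854
time_s: 31.67
position: [0.4629, -0.177, 0.2487]
tcp_rot: [179.9, 0.0, 84.7]
contact_force: [-0.8, -0.8, -1.4]
width: 0.0854
t 31.72 pos [ 0.4624 -0.1767  0.2476] rot [-1.7999e+02 -1.0000e-02  8.4730e+01] w 0.0854 F [ 0.5 -0.2 -1.1]
turn first rad -0.336 shift now-axes [31.02  2.29 -0.24] shift after turn [28.52 12.39 -0.24]
```

View pics/w9.png

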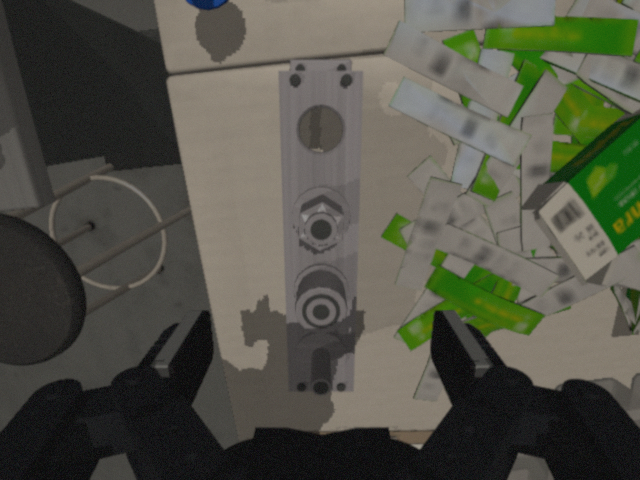

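Nozzle a hangs well at (321,228). Last is c.

```bash
python3 -m jog '[[0,0,0,-0.112],[0,0,0,-0.112],[0,0,0,-0.112],[3.56,1.55,0,0],[3.56,1.55,0,0],[3.56,1.55,0,0],[3.56,1.55,0,0],[3.56,1.55,0,0]]'
python3 -m jog '[[3.56,1.55,0,0],[3.56,1.55,0,0],[3.56,1.55,0,0],[0,0,0,0],[0,0,0,0],[0,0,0,0]]'
python3 - <<'E'
from h import *
p,d=cams.grab_frame("wrist");cv2.imwrite("pics/w10.png",cv2.resize(p[150:470,200:440,::-1],None,fx=1.85,fy=1.85,interpolation=cv2.INTER_CUBIC))
go(.5137,.130,.102,104)
E
```

```text
time_s: 32.38
position: [0.494, 0.0164, 0.2465]
tcp_rot: [-179.9, -0.1, 103.9]
contact_force: [1.2, -0.2, -0.1]
width: 0.085
time_s: 32.88
position: [0.5135, 0.1295, 0.2468]
tcp_rot: [-179.9, -0.0, 104.0]
contact_force: [-0.0, -0.8, 0.1]
width: 0.0851
t 32.93 pos [0.5136 0.1288 0.2471] rot [-179.9     0.    103.96] w 0.0853 F [ 0.5 -1.2  0.2]
turn first rad -0.001 shift now-axes [ 0.11  0.06 14.51] shift after turn [ 0.11  0.04 14.51]
```

View pics/w10.png

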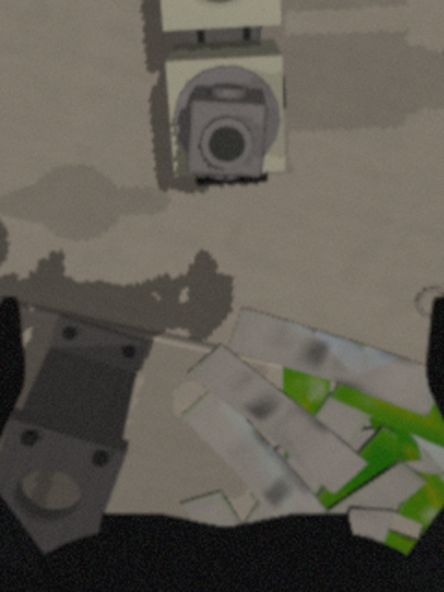

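Square c now lies parallel to the jaws, its front edge running (188,177) to (266,178). I grasp it.

```bash
python3 -m jog '[[0.06,0.04,2.5,0],[0,0,3,0],[0,0,3,0],[0,0,3,0],[0,0,2,0],[0,0,0.8,0],[0,0,0.4,0],[0,0,0,0]]' 1 40
python3 -m jog '[[0,0,0,0]]'
python3 -m jog '[[0,0,0,0],[0,0,0,0],[0,0,0,0],[0,0,0,0],[0,0,0,0],[0,0,0,0],[0,0,0,0],[0,0,0,0]]' -1 50
python3 -m jog '[[0,0,-0.5,0],[0,0,-1,0],[0,0,-2,0],[0,0,-2.5,0],[0,0,-3,0],[0,0,-3,0],[0,0,-2,0],[0,0,-1,0]]' -1 70
python3 -m jog '[[0,0,0,0],[0,0,0,0]]'
python3 - <<'E'
from h import *
p,d=cams.grab_frame("wrist");cv2.imwrite("pics/w11.png",p[:,:,::-1])
go(.4692,-.1076,.25,84.7)
E
```

```text
time_s: 33.6
position: [0.5143, 0.1293, 0.1011]
tcp_rot: [-180.0, 0.0, 103.9]
contact_force: [1.1, -0.3, 0.4]
width: 0.0852
time_s: 33.68
position: [0.515, 0.1297, 0.1022]
tcp_rot: [179.9, 0.0, 103.9]
contact_force: [0.1, 0.2, 1.1]
width: 0.0857
time_s: 34.35
position: [0.5145, 0.1302, 0.1018]
tcp_rot: [179.9, 0.0, 104.0]
contact_force: [-2.2, -1.8, 5.9]
width: 0.0298
time_s: 35.02
position: [0.5149, 0.1303, 0.2546]
tcp_rot: [179.8, 0.0, 104.0]
contact_force: [-0.1, 0.5, -1.3]
width: 0.0288
time_s: 35.18
position: [0.5141, 0.1302, 0.2506]
tcp_rot: [-180.0, -0.0, 104.0]
contact_force: [0.2, -0.7, -3.4]
width: 0.0287
t 35.23 pos [0.5138 0.1302 0.2498] rot [-1.7990e+02 -2.0000e-02  1.0398e+02] w 0.0291 F [ 0.3 -0.1 -2.8]
turn first rad 0.337 shift now-axes [-2.200e+01 -1.007e+01 -1.000e-02] shift after turn [-2.409e+01 -2.240e+00 -2.000e-02]
```

View pics/w11.png

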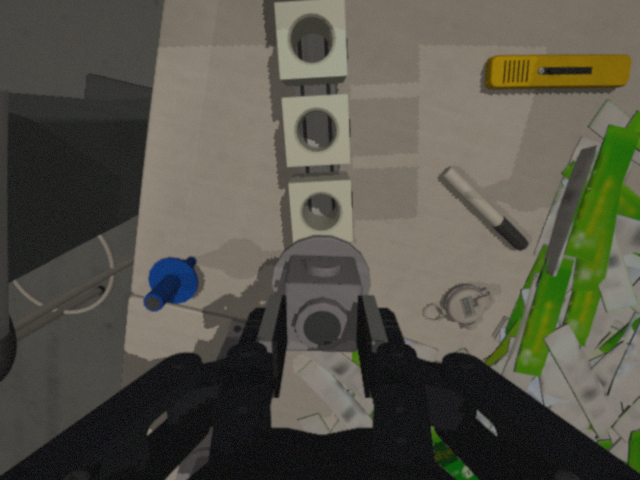

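Nozzle c is held squarely. I carry it to the left-most hole.

```bash
python3 -m jog '[[0,0,0,0.112],[0,0,0,0.112],[0,0,0,0.113],[-2,-0.19,0,0],[-3.5,-0.33,0,0],[-3.9,-0.36,0,0],[-3.9,-0.36,0,0],[-3.9,-0.36,0,0]]'
python3 -m jog '[[-3.7,-0.34,0,0],[-2.2,-0.2,0,0],[-1,-0.1,1,0],[0,0,2,0],[0,0,2.5,0],[0,0,1.5,0],[0,0,0,0],[0,0,0,0]]'
python3 -m jog '[[0,0,0,0]]'
python3 chk.py pc .4692 -.1076
```

```text
time_s: 35.9
position: [0.4811, -0.0407, 0.2493]
tcp_rot: [-179.8, -0.0, 84.7]
contact_force: [0.7, -0.6, -2.5]
width: 0.0287
time_s: 36.57
position: [0.4688, -0.1069, 0.1797]
tcp_rot: [-179.8, -0.1, 84.7]
contact_force: [-0.0, -0.1, -1.5]
width: 0.029
time_s: 36.65
position: [0.4698, -0.1073, 0.1813]
tcp_rot: [-180.0, -0.0, 84.7]
contact_force: [-0.3, -0.2, -1.7]
width: 0.0284
t 36.75 pos [ 0.4701 -0.1076  0.1819] rot [1.7992e+02 2.0000e-02 8.4700e+01] w 0.0288 F [ 1.  -0.6 -2.2]
turn first rad -0.0 shift now-axes [-0.01 -0.1   7.19] shift after turn [-0.01 -0.09  7.19]
```

View pics/pc_scene.png

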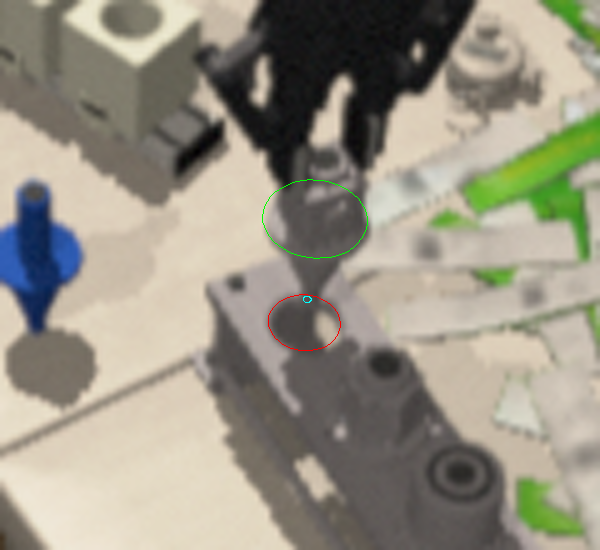

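View pics/pc_wrist.png

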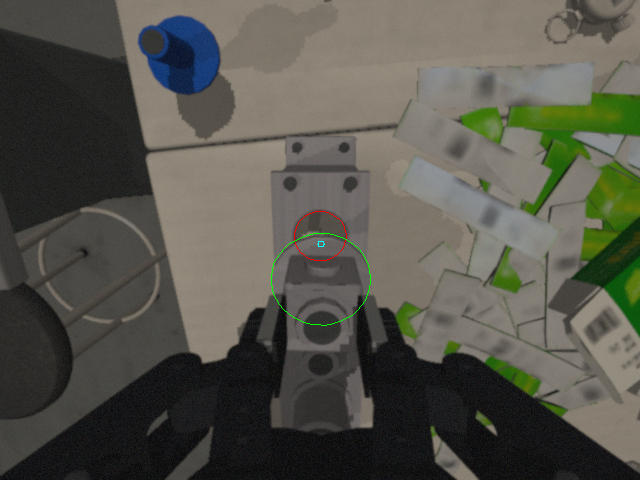

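Both views show it aligned. I lower it.

```bash
python3 -m jog '[[0,-0.08,1.5,0],[0,0,1.5,0],[0,0,1.5,0],[0,0,1.2,0],[0,0,0.7,0],[0,0,0.4,0],[0,0,0,0],[0,0,0,0]]'
python3 -m jog '[[0,0,0.1,0],[0,0,0.1,0],[0,0,0.1,0],[0,0,0.1,0],[0,0,0,0],[0,0,0,0]]'
python3 -m jog '[[0,0,0.1,0],[0,0,0,0],[0,0,0,0]]'
```

```text
time_s: 37.42
position: [0.4692, -0.1077, 0.1137]
tcp_rot: [180.0, 0.0, 84.7]
contact_force: [1.0, -0.6, -2.8]
width: 0.0288
time_s: 37.92
position: [0.4688, -0.1076, 0.1091]
tcp_rot: [180.0, 0.0, 84.7]
contact_force: [0.4, 0.3, -2.0]
width: 0.0288
time_s: 38.17
position: [0.4688, -0.1077, 0.1089]
tcp_rot: [180.0, 0.0, 84.7]
contact_force: [-4.4, 0.1, 7.8]
width: 0.0288
```

```bash
python3 -m jog '[[0,0,0,0],[0,0,0,0],[0,0,0,0],[0,0,0,0],[0,0,0,0],[0,0,0,0]]' 1
python3 -m jog '[[0,0,-1,0],[0,0,-2,0],[0,0,-3,0],[0,0,-3,0],[0,0,-3,0],[0,0,-3,0],[-3,0,-1,0],[-3,0,0,0]]'
python3 -m jog '[[-3,0,0,0],[-2,0,0,0],[0,0,0,0],[0,0,0,0],[0,0,0,0],[0,0,0,0]]'
python3 - <<'E'
from h import *
P=cams.camera_params("wrist");p,d=cams.grab_frame("wrist");cv2.imwrite("pics/w12.png",p[:,:,::-1])
ps,ds=cams.grab_frame("scene");q=w2px('scene',[.4596,-.2115,.1])[0].astype(int)
cv2.imwrite("pics/s12.png",cv2.resize(ps[q[1]-60:q[1]+60,q[0]-70:q[0]+70,::-1],None,fx=5,fy=5,interpolation=cv2.INTER_CUBIC))
C=cloud('wrist',d,P)
for n,h in dict(c=(.4691,-.1078),a=(.4627,-.1772),d=(.4563,-.2467),b=(.45,-.3154)).items():
    r=np.hypot(C[...,0]-h[0],C[...,1]-h[1]);Q=C[(r<.03)&(C[...,2]>.08)&(C[...,2]<.15)]
    top=Q[Q[:,2]>np.percentile(Q[:,2],98)-.003];fl=Q[(abs(Q[:,2]-.090)<.0035)&(np.hypot(Q[:,0]-h[0],Q[:,1]-h[1])<.024)]
    A=np.c_[fl[:,:2],np.ones(len(fl))];k=np.linalg.lstsq(A,fl[:,2],rcond=None)[0]
    print(n,'top',top.mean(0).round(4),'flange z',fl[:,2].mean().round(4),'tilt deg',np.degrees(k[:2]).round(1),len(fl))
for l in "abcd": print(l,[(round(x['score'],2),np.round(x['location'],4)) for x in cams.mark_of(f"nozzle_{l}_grip","wrist")][:3])
E
```

```text
time_s: 38.67
position: [0.4688, -0.1076, 0.108]
tcp_rot: [-180.0, -0.0, 84.7]
contact_force: [-0.3, 0.4, 0.8]
width: 0.0851
time_s: 39.33
position: [0.4642, -0.1676, 0.2714]
tcp_rot: [179.7, 0.1, 84.9]
contact_force: [1.1, -0.4, -0.7]
width: 0.0854
time_s: 39.83
position: [0.4586, -0.2163, 0.2681]
tcp_rot: [180.0, -0.0, 84.7]
contact_force: [-0.5, -0.3, -0.5]
width: 0.0853
c top [ 0.4687 -0.1091  0.133 ] flange z 0.0907 tilt deg [0.2 0. ] 597
a top [ 0.4628 -0.1779  0.132 ] flange z 0.0908 tilt deg [ 0.1 -0.3] 722
d top [ 0.4565 -0.2465  0.1306] flange z 0.0908 tilt deg [-0.1 -0.5] 319
b top [ 0.45   -0.3137  0.138 ] flange z 0.0909 tilt deg [0.1 0.4] 1173
a [(0.72, array([ 0.4643, -0.1759,  0.1056]))]
b [(0.78, array([ 0.4511, -0.3154,  0.1144]))]
c [(0.58, array([ 0.4669, -0.1103,  0.1119]))]
d [(0.65, array([ 0.4541, -0.2509,  0.112 ]))]
```

View pics/w12.png

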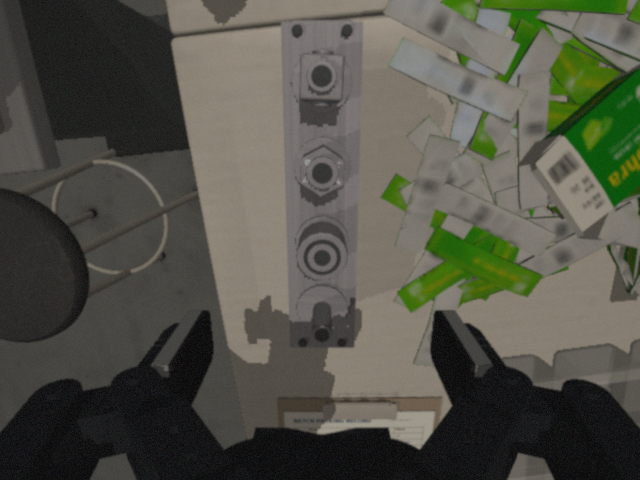

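View pics/s12.png

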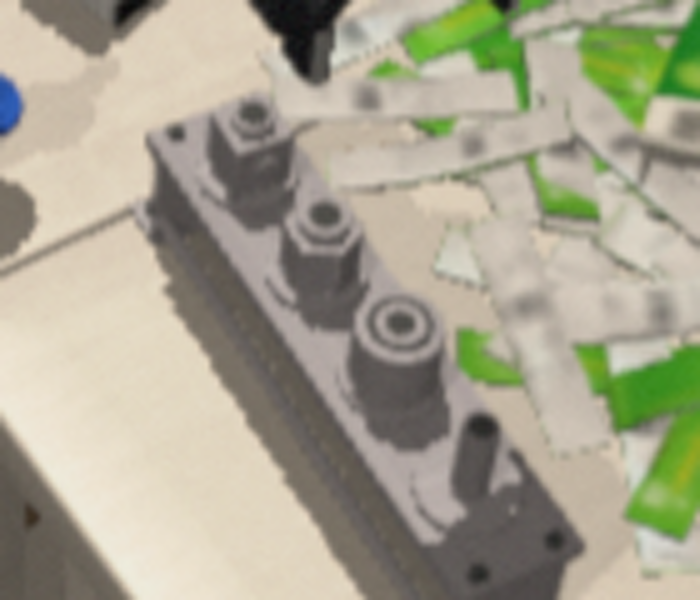

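All four hang flat: flange tops read about 90.8 mm against an expected 90 mm, tilt is 0.5° at most, and the order from the left is c, a, d, b. The gripper is open and clear, so I hand in.

```bash
python3 -c "
from cell import ticket; print(ticket.finish_job())"
```

```text
the job is handed in; nothing more can be done
None
```

All four nozzles now hang in the nozzle bar in reverse order, and I handed the job in at about 40 s of the 115 s allowed.

- **Order:** the rail read b, d, a, c from the left. I hung b in the right-most hole, then d, a and c, so the bar reads c, a, d, b from the left. The blue look-alike was not touched.
- **Seating:** each nozzle met the bar with an upward force of 8 to 20 N at about the expected height before I let it go.
- **Last checks:** wrist depth puts the flange tops at 90.7–90.9 mm, where 90 mm is expected, with tilt of 0.5° or less. The wrist and scene pictures show all four upright. The gripper was open and about 16 cm above the bar.
- **Disagreements:**
  - The top camera put the bar holes up to about 8 mm closer to the robot than the wrist camera. The scene overlay agreed with the wrist, so I used the wrist measurements.
  - The gripper width read 2–5 mm below the true head sizes on every grasp, which did no harm.
  - The network's final grip-point heights scattered, for example 106 mm for a where 111 mm is expected. I went by the depth measurement instead.

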